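# Flip the odd channel rocker on the music-room sound box

### The arm

A 7-joint arm with a two-finger parallel gripper is mounted at the origin on the work surface. World frame = base frame: x ahead of the robot, y to its left, z up, the work surface at z = 0. Lengths are in m, angles in rad, forces in N, time in s.
With the tool pointing down it reaches from about 0.425 to 0.925 m from the base axis. Payload 6.8 kg.
Tool frame: the origin (TCP) lies on the mounting face of the last link; the fingertips stand 173 mm ahead of it and the grasp point (between the pads) lies 155 mm ahead of it; z points along the fingers, y is the direction in which the jaws open and shut (so a half turn about z gives the same grasp; the last joint's range is limited). The gripper opens to 85 mm and grips with 20 to 120 N. Pads are 22 mm wide; open, the fingers measure 114 mm over their backs; the gripper's body (76 mm by 85 mm) begins 54 mm behind the grasp point. The pads swing forward as they close: fully open they stand 13 mm farther back than shut.
Start: joints at [1.056, 0.477, 0.022, 1.555, -0.011, 1.109, -0.083], TCP at [0.267, -0.62, 0.405] pointing down, gripper open.
Joint ranges: [-2.96, 2.96], [-0.34, 2.1], [-1.41, 1.46], [0.24, 2.44], [-1.37, 4.51], [0.17, 1.92], [-2.96, 2.96]. Speed limits (rad/s): [2.39, 2.39, 3.14, 3.14, 3.14, 3.14, 3.14].

### API

Orientations are given as a unit quaternion [w, x, y, z].
In Python, from station import sensors, read_camera, bot gives the robot as it stands. The module is installed in compiled form; this text tells all that it offers.
- The arm moves only by the tool play_rows, never from a script. Its argument "commands" is a list of rows, each a list of 4 numbers: the shift along the tool's x, y, z in m, then the turn about the tool's z in degrees. A call has 1 to 20 rows; each row shifts and turns the commanded pose from where the row before left it, along the tool's axes as they then stand; what a row does not reach is not made up. A row lasts 1/10 s, in which the tool goes at most 50 mm and 8.59 degrees, less where a joint would pass 70% of its speed; a pose out of reach is approached as far as the arm can. A call with a gripper value outside its range is refused whole. "claw" is the finger opening in m, from 0 to 0.0854, set as the call begins (left out, the last holds). The fingers move at their own pace and stop on an object; "force" is the grip in N (left out, the last holds). Time passes only in rows, so rows that do not move let the fingers close. It gives the time, the measured TCP pose, the force and the opening at its end, in the units of the state.
- sensors.get_obs(): the state, without advancing time (a new reading comes with each control period).
- read_camera(name): name is "scene" or "top" or "wrist"; returns a dict with "frame" (420x560x3 uint8, blue, green, red), "depth" (420x560 float32, m along the optical axis (not along the pixel's ray), 0 where there is no reading), "fx", "fy", "cx", "cy" (pixels), "rvec" (rotation vector, rad) and "tvec" (3), from world to camera coordinates, as OpenCV has them; the wrist camera has in their place "T_tool_cam" (4x4, takes a point from camera to tool coordinates, whose origin is the TCP and whose axes are the flange's). Camera axes: x right, y down, z forward; pixel columns grow to the right and rows downward; lengths in m; the calibration is good to about 2 mm. A picture is of the moment at which its call begins: read the wrist's pose just before it.
- bot.hand_in(): hands the job in, once; it reports no verdict.
The state is a dict: "t": time; "q": joint angles; "joint_vel": joint speeds; "joint_torque": joint torques, N m; "eef_pos": TCP position; "tool_rot": TCP orientation; "contact_force": force on the tool from outside, world axes, zero at the start; "torque": the same for the moment, N m; "gripper_width": opening from 0.0 (shut) to 1.0 (fully open).
Only numpy, scipy, OpenCV 4.12 (cv2) and the standard library are available. Lean on these libraries where they do the work, as an engineer would, in place of code of your own. Each camera call takes 0.05 s, during which the arm holds its last target.

### The job

One of the six little rockers on the desk sound box is set the opposite way to the other five. Take the stylus from its stand and, with its tip, gently press (never harder than 25 N) that one rocker fully over so that all six are set alike, then stand the stylus back in its hole, right down, and let go. Touch the box and its rockers with nothing but the stylus, leave the other rockers as they are, and do not disturb the mug, metronome or tin.

Things in the scene. Friction and masses are not known exactly. Their poses are not given: they have to be found in the camera images.
- console: Grey desk sound box, fixed: a wedge 170 mm wide (y) and 170 mm deep (x). Its flat top slopes 25 degrees, from 15 mm high at its own -x edge up to 94 mm at its +x edge, 55 mm above the origin. Origin: centre of its underside, z up. The rocker row runs along y across the middle of the slope; four black knobs 12 mm high stand 58 mm up the slope from the row.
- row (a point): Middle of the rocker row, on the sloping face; frame parallel to the box's. Fixed ribs 3 mm thick (y), 36 mm long (along the slope) and 11 mm high off the face stand between the rockers and at both ends of the row, 17 mm apart, so each rocker lies in a lane 14 mm wide.
- rocker_shape (a point): Same point as point row, here for the shape of the six like rockers: white, 11.5 mm wide, seen from the side a shallow V: two halves 15 mm long, each rising outwards 0.2 rad at tilt 0, top surface 1.5 mm above the hinge axis at the middle. A half that is down lies about along the face; one that stands up ends some 7 mm above the hinge axis.
- stylus: Loose metal stylus, 150 mm long, 35 g: a flat-ended tip 6 mm across and 22 mm long, a 12 mm taper, then a plain round shaft 10 mm across, with an 11 mm cap on the last 5 mm. Origin: centre of the tip's end face; z points along the stylus to its cap. Starts upright, tip down, in the stand's hole.
- stand: Dark wooden block 60 x 60 x 55 mm, fixed to the desk; it may be to the left or to the right of the sound box. Origin: centre of its underside. A round hole 16 mm wide, with a small chamfer, 50 mm deep (its floor is 5 mm above the desk) goes straight down in the middle of its top.
- mug: White mug, 76 mm across, 90 mm high, loose; origin at the centre of its underside. Bystander.
- metronome: Wooden metronome, a tapering four-sided tower, 95 mm square foot, 142 mm high, loose; origin at the centre of its underside. Bystander.
- rosin_tin: Round brass-coloured tin, 64 mm across, 22 mm high, loose; origin at the centre of its underside. Bystander.
- seat_a: Fixed seat of rocker a, which it carries. Origin: on the rocker's hinge axis, middle of its width, 5 mm off the sloping face (square to it). Its frame is parallel to the box's frame (z up, not tilted with the slope). Which place in the row it has differs from time to time.
- rocker_a (a joint): Tilt of rocker a (rad), -0.25 to 0.25, hinged along the box's y: at +0.25 its upper end (up the slope, box's +x) is down and its lower end stands up; at -0.25 the other way round. It has friction (about 0.035 N m), no spring, and stays where it is left.
- seat_b: Fixed seat of rocker b, which it carries. Origin: on the rocker's hinge axis, middle of its width, 5 mm off the sloping face (square to it). Its frame is parallel to the box's frame (z up, not tilted with the slope). Which place in the row it has differs from time to time.
- rocker_b (a joint): Tilt of rocker b (rad), -0.25 to 0.25, hinged along the box's y: at +0.25 its upper end (up the slope, box's +x) is down and its lower end stands up; at -0.25 the other way round. It has friction (about 0.035 N m), no spring, and stays where it is left.
- seat_c: Fixed seat of rocker c, which it carries. Origin: on the rocker's hinge axis, middle of its width, 5 mm off the sloping face (square to it). Its frame is parallel to the box's frame (z up, not tilted with the slope). Which place in the row it has differs from time to time.
- rocker_c (a joint): Tilt of rocker c (rad), -0.25 to 0.25, hinged along the box's y: at +0.25 its upper end (up the slope, box's +x) is down and its lower end stands up; at -0.25 the other way round. It has friction (about 0.035 N m), no spring, and stays where it is left.
- seat_d: Fixed seat of rocker d, which it carries. Origin: on the rocker's hinge axis, middle of its width, 5 mm off the sloping face (square to it). Its frame is parallel to the box's frame (z up, not tilted with the slope). Which place in the row it has differs from time to time.
- rocker_d (a joint): Tilt of rocker d (rad), -0.25 to 0.25, hinged along the box's y: at +0.25 its upper end (up the slope, box's +x) is down and its lower end stands up; at -0.25 the other way round. It has friction (about 0.035 N m), no spring, and stays where it is left.
- seat_e: Fixed seat of rocker e, which it carries. Origin: on the rocker's hinge axis, middle of its width, 5 mm off the sloping face (square to it). Its frame is parallel to the box's frame (z up, not tilted with the slope). Which place in the row it has differs from time to time.
- rocker_e (a joint): Tilt of rocker e (rad), -0.25 to 0.25, hinged along the box's y: at +0.25 its upper end (up the slope, box's +x) is down and its lower end stands up; at -0.25 the other way round. It has friction (about 0.035 N m), no spring, and stays where it is left.
- seat_f: Fixed seat of rocker f, which it carries. Origin: on the rocker's hinge axis, middle of its width, 5 mm off the sloping face (square to it). Its frame is parallel to the box's frame (z up, not tilted with the slope). Which place in the row it has differs from time to time.
- rocker_f (a joint): Tilt of rocker f (rad), -0.25 to 0.25, hinged along the box's y: at +0.25 its upper end (up the slope, box's +x) is down and its lower end stands up; at -0.25 the other way round. It has friction (about 0.035 N m), no spring, and stays where it is left.
Not all that is in view belongs to the job. What is meant by the stand is not white, and is the larger of those in its own colour.

How it is judged:
By the outcome, as a careful person would: the job done as asked, in the order asked, and still so for the second after the job is handed in, with the robot touching nothing.
It also fails if it takes over 48 s, if anything falls off the work surface, if the arm or the gripper's body presses on something with over 40 N, if the wrist force passes 120 N, or if a joint passes its speed limit or range.

## Working session

There is one attempt and no reset: what is moved stays moved. The work goes in short steps, Python scripts to look and compute and a tool call to move; the robot and the scene stay as the last step left them, time stands still between calls to the robot, and variables do not carry over. Pictures are saved under pics/ and viewed, and the job is handed in when it is done.

Besides the shell and the picture viewer there is one more tool, called as name(argument=value, ...) on one line, values as JSON. play_rows: Moves the arm, as the interface text tells. Its arguments: {"type":"object","properties":{"commands":{"type":"array"},"claw":{"type":"number"},"force":{"type":"number"}},"required":["commands"]}

```bash
mkdir -p pics
cat > h.py <<'E'
import numpy as np, cv2
from station import sensors, read_camera, bot
from scipy.spatial.transform import Rotation as R
def pose():
    o=sensors.get_obs(); q=o["tool_rot"]
    T=np.eye(4); T[:3,:3]=R.from_quat([q[1],q[2],q[3],q[0]]).as_matrix(); T[:3,3]=o["eef_pos"]; return o,T
def cam(name):
    o,T=pose(); c=read_camera(name)
    if name=="wrist": c["W"]=T@np.array(c["T_tool_cam"])
    else:
        M=np.eye(4); M[:3,:3]=cv2.Rodrigues(np.array(c["rvec"],float))[0]; M[:3,3]=np.ravel(c["tvec"]); c["W"]=np.linalg.inv(M)
    return c
def cloud(c):
    h,w=c["depth"].shape; u,v=np.meshgrid(np.arange(w),np.arange(h)); d=c["depth"]
    P=np.stack([(u-c["cx"])/c["fx"]*d,(v-c["cy"])/c["fy"]*d,d],-1)
    return P@c["W"][:3,:3].T+c["W"][:3,3]
def save(c,fn):
    import pickle; cv2.imwrite("pics/"+fn+".png",c["frame"]); pickle.dump(c,open(fn+".pkl","wb"))
E
python3 - <<'E'
from h import *
o,T=pose(); print({k:np.round(v,3) for k,v in o.items()})
for n in ["scene","top"]:
    c=cam(n); save(c,n+"0"); print(n,np.round(c["W"],3).tolist(),c["fx"],c["cx"])
E
```

```text
{'t': np.float64(0.0), 'q': array([ 1.056,  0.478,  0.022,  1.556, -0.012,  1.109, -0.083]), 'joint_vel': array([ 0.   ,  0.001,  0.   , -0.001, -0.001,  0.001, -0.001]), 'joint_torque': array([ 1.0000e-03, -5.9645e+01,  1.6080e+00, -2.8119e+01,  1.2000e-02,
        9.0000e-03,  0.0000e+00]), 'eef_pos': array([ 0.267, -0.62 ,  0.404]), 'tool_rot': array([-0.001,  0.979,  0.202, -0.   ]), 'contact_force': array([0.191, 0.605, 0.3  ]), 'torque': array([0.035, 0.027, 0.06 ]), 'gripper_width': np.float64(1.002)}
scene [[0.546, 0.465, -0.697, 1.329], [0.838, -0.299, 0.457, -0.525], [0.004, -0.833, -0.553, 0.7], [0.0, 0.0, 0.0, 1.0]] 428.91646202129544 281.9828942762721
top [[0.028, -0.995, 0.099, 0.449], [-1.0, -0.028, 0.004, -0.016], [-0.001, -0.099, -0.995, 1.173], [0.0, 0.0, 0.0, 1.0]] 519.0099385054207 275.486033731429
```

View pics/scene0.png

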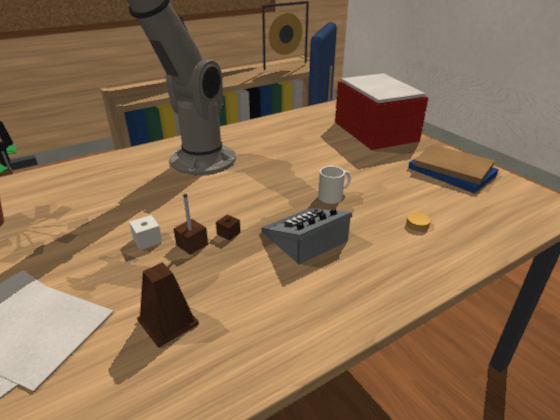

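View pics/top0.png

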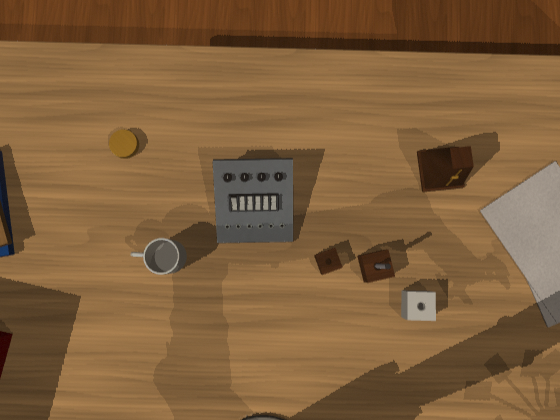

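Run:
```python
import pickle
from h import *
c=pickle.load(open("top0.pkl","rb")); P=cloud(c)
cr=c["frame"][150:250,205:305]; cv2.imwrite("pics/topcrop.png",cv2.resize(cr,(700,700),interpolation=cv2.INTER_CUBIC))
cr=c["frame"][235:295,300:450]; cv2.imwrite("pics/topcrop2.png",cv2.resize(cr,(750,300),interpolation=cv2.INTER_CUBIC))
for u,v in [(220,165),(288,165),(220,237),(288,237),(254,203),(380,266),(365,255),(388,252),(365,278),(390,275),(330,260),(161,242),(176,257),(445,170),(440,175)]:
    print(u,v,np.round(P[v,u],4))
# stand top: z 0.05..0.06
m=(P[...,2]>.048)&(P[...,2]<.062); m[:,:345]=0; m[:,402:]=0; m[:240]=0;m[290:]=0
pts=P[m]; print(len(pts),pts.min(0),pts.max(0),np.median(pts,0)); print(cv2.minAreaRect(pts[:,:2].astype(np.float32)))
s=np.zeros(P.shape[:2],bool); s[230:300,345:402]=1; s&=P[...,2]>.08; print(P[s][::4].round(4))
# console plane
m=np.zeros(P.shape[:2],bool); m[160:240,217:292]=1; pts=P[m&(P[...,2]>0.012)]
print(cv2.minAreaRect(pts[:,:2].astype(np.float32)),pts[:,2].min(),pts[:,2].max())
```

```text
220 165 [0.6472 0.1082 0.0898]
288 165 [ 0.6509 -0.0356  0.0918]
220 237 [0.4978 0.1093 0.0253]
288 237 [ 0.5021 -0.041   0.0231]
254 203 [0.571  0.0347 0.0663]
380 266 [ 0.4443 -0.2291  0.1037]
365 255 [ 0.4667 -0.2066  0.0542]
388 252 [ 0.4745 -0.2558  0.0547]
365 278 [ 0.4171 -0.2105  0.0344]
390 275 [ 0.4256 -0.2601  0.0563]
330 260 [ 0.454  -0.1351  0.0207]
161 242 [0.4828 0.237  0.0354]
176 257 [0.4511 0.2092 0.0009]
445 170 [ 0.6452 -0.3594  0.1147]
440 175 [ 0.6383 -0.356   0.0928]
724 [ 0.40925135 -0.26825359  0.0483447 ] [ 0.47876945 -0.19764879  0.06198825] [ 0.44353281 -0.23054513  0.05561968]
((0.44419077038764954, -0.23390920460224152), (0.06013968586921692, 0.06091908738017082), 14.752812385559082)
[[ 0.4491 -0.016   1.1732]
 [ 0.4491 -0.016   1.1732]
 [ 0.4491 -0.016   1.1732]
 [ 0.4485 -0.2313  0.1028]
 [ 0.4487 -0.2315  0.1411]
 [ 0.4489 -0.2362  0.1561]
 [ 0.4464 -0.2297  0.1111]
 [ 0.4468 -0.2289  0.1538]
 [ 0.4491 -0.016   1.1732]
 [ 0.4443 -0.2291  0.1037]
 [ 0.4447 -0.2293  0.1425]
 [ 0.445  -0.234   0.1573]
 [ 0.4422 -0.2289  0.0945]
 [ 0.4426 -0.2293  0.133 ]
 [ 0.443  -0.2324  0.1557]
 [ 0.4491 -0.016   1.1732]
 [ 0.4405 -0.2296  0.1219]
 [ 0.441  -0.2309  0.1537]
 [ 0.4412 -0.2385  0.1545]
 [ 0.4491 -0.016   1.1732]
 [ 0.4491 -0.016   1.1732]
 [ 0.4491 -0.016   1.1732]]
((0.5541115999221802, 0.03554693982005119), (0.21215631067752838, 0.16447272896766663), 1.1763508319854736) 0.013725459646307892 1.1732249551285134
```

View pics/topcrop.png

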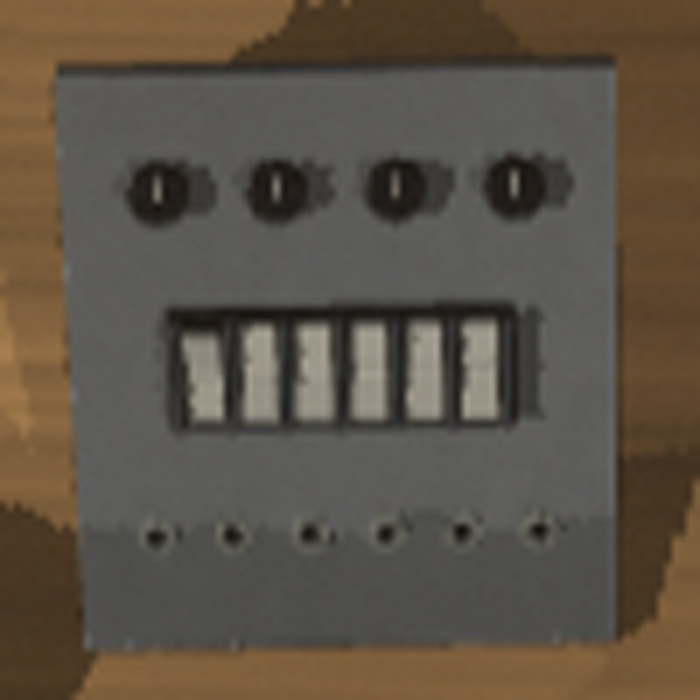

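View pics/topcrop2.png

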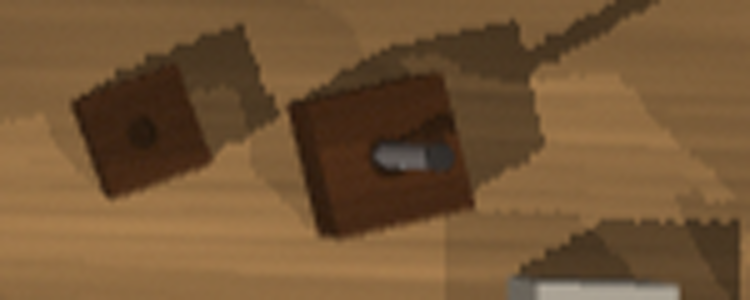

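```bash
cat >> h.py <<'E'
def delta(target):
    "tool-frame shift to bring TCP to world target; also measured jaw angle"
    o,T=pose(); d=T[:3,:3].T@(np.array(target)-T[:3,3])
    y=T[:3,1]; print("t",round(float(o["t"]),2),"pos",T[:3,3].round(4),"jaw deg",np.degrees(np.arctan2(y[1],y[0])).round(2),"zaxis",T[:3,2].round(4),"shift",d.round(4)); return d
E
python3 - <<'E'
from h import *
delta([.50,.035,.42]); c=cam("wrist"); print(np.array(c["T_tool_cam"]).round(3),c["fx"])
E
```

```text
t 0.1 pos [ 0.267  -0.6197  0.4038] jaw deg -66.69 zaxis [-8.0e-04  1.5e-03 -1.0e+00] shift [ 0.4731 -0.5091 -0.0154]
[[ 0.    -0.951 -0.308  0.079]
 [ 1.     0.001 -0.001 -0.001]
 [ 0.001 -0.308  0.951  0.031]
 [ 0.     0.     0.     1.   ]] 348.576928918819
```

Run:
```python
from h import *
delta([.571,.035,.36])
```

```text
t 0.15 pos [ 0.267  -0.6197  0.4039] jaw deg -66.69 zaxis [-6.0e-04  1.2e-03 -1.0e+00] shift [ 0.5383 -0.4809  0.0445]
```

play_rows(commands=[[0.03,-0.027,0,0],[0.03,-0.027,0,0],[0.03,-0.027,0,0],[0.03,-0.027,0,0],[0.03,-0.027,0,0],[0.03,-0.027,0,0],[0.03,-0.027,0,0],[0.03,-0.027,0,0],[0.03,-0.027,0,0],[0.03,-0.027,0,0],[0.03,-0.027,0,0],[0.03,-0.027,0,0],[0.03,-0.027,0,0],[0.03,-0.027,0,0],[0.03,-0.027,0,0],[0.03,-0.027,0,0],[0.03,-0.027,0,0],[0.028,-0.022,0,0]])

```text
t: 1.95
eef_pos: [0.5712, 0.0369, 0.4046]
tool_rot: [-0.0, 0.979, 0.203, -0.0]
contact_force: [0.2, 0.0, -0.3]
gripper_width: 1.001
```

play_rows(commands=[[0,0,0.01,-8.4],[0,0,0.01,-8.4],[0,0,0.01,-8.4],[0,0,0.01,-8.4],[0,0,0.01,-8.4],[0,0,0.01,-8.4],[0,0,0.01,-8.4],[0,0,0.01,-8],[0,0,0,0],[0,0,0,0]])

```text
t: 2.95
eef_pos: [0.5709, 0.0345, 0.3246]
tool_rot: [-0.0, 0.708, 0.706, -0.0]
contact_force: [0.0, -0.5, -0.3]
gripper_width: 0.999
```

Run:
```python
from h import *
delta([.571,.035,.32]); c=cam("wrist"); save(c,"w1")
```

```text
t 2.95 pos [0.5709 0.0345 0.3246] jaw deg -0.12 zaxis [-6.e-04  2.e-04 -1.e+00] shift [0.0005 0.0001 0.0046]
```

View pics/w1.png

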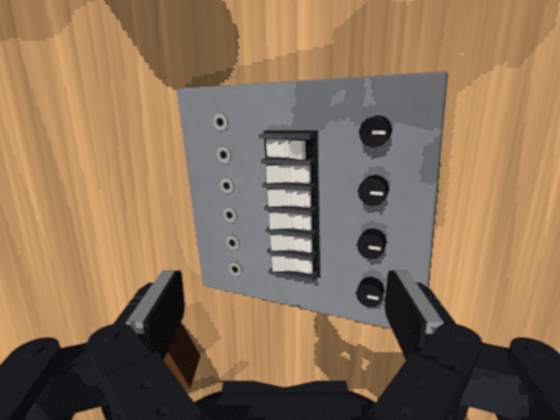

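Run:
```python
import pickle
from h import *
c=pickle.load(open("w1.pkl","rb")); P=cloud(c)
cv2.imwrite("pics/w1c.png",cv2.resize(c["frame"][110:300,240:340],None,fx=3.1,fy=3.1,interpolation=cv2.INTER_CUBIC))
# face plane fit: grey region pts
m=np.zeros(P.shape[:2],bool); m[95:280,235:255]=1; m[95:290,325:350]=1; m[90:300,400:425]=1
q=P[m]; q=q[np.abs(q[:,2]-np.median(q[:,2]))<.06]
A=np.c_[q[:,:2],np.ones(len(q))]
for _ in range(5):
    s=np.linalg.lstsq(A,q[:,2],rcond=None)[0]; r=q[:,2]-A@s; k=np.abs(r)<.003; q,A=q[k],A[k]
print("plane",s,np.degrees(np.arctan(np.hypot(s[0],s[1]))),np.degrees(np.arctan2(s[1],s[0])),len(q))
n=np.array([-s[0],-s[1],1]); n/=np.linalg.norm(n); H=lambda p:(p[...,2]-(p[...,:2]@s[:2]+s[2]))*n[2]
for v in [149,174,197,220,242,264]:
    print(v,[(u,*(P[v,u]*1000).round(1),(H(P[v,u])*1000).round(1)) for u in range(266,318,4)][::1])
# outline of face
m=(np.abs(H(P))<.004)&(P[...,2]>.012)
k=cv2.connectedComponents(m.astype(np.uint8))[1]; lab=k[200,340]; pts=P[(k==lab)]
print(cv2.minAreaRect(pts[:,:2].astype(np.float32)),pts.min(0),pts.max(0))
```

```text
plane [ 0.46345747  0.02144057 -0.21268198] 24.88909122837816 2.648740853262517 13199
149 [(266, np.float64(557.1), np.float64(77.1), np.float64(48.1), np.float64(0.8)), (270, np.float64(560.2), np.float64(78.1), np.float64(54.7), np.float64(5.5)), (274, np.float64(563.0), np.float64(78.5), np.float64(57.1), np.float64(6.5)), (278, np.float64(565.8), np.float64(78.8), np.float64(59.2), np.float64(7.2)), (282, np.float64(568.5), np.float64(78.8), np.float64(59.1), np.float64(6.0)), (286, np.float64(571.2), np.float64(79.2), np.float64(61.8), np.float64(7.3)), (290, np.float64(573.8), np.float64(79.6), np.float64(64.6), np.float64(8.7)), (294, np.float64(576.4), np.float64(80.0), np.float64(67.0), np.float64(9.8)), (298, np.float64(578.8), np.float64(80.5), np.float64(70.7), np.float64(12.1)), (302, np.float64(581.3), np.float64(80.7), np.float64(71.8), np.float64(12.1)), (306, np.float64(584.4), np.float64(79.4), np.float64(63.4), np.float64(3.2)), (310, np.float64(587.1), np.float64(79.2), np.float64(62.1), np.float64(0.9)), (314, np.float64(589.7), np.float64(79.4), np.float64(63.1)
[... 4673 characters left out ...]
at64(-6.1), np.float64(61.2), np.float64(7.2)), (294, np.float64(577.1), np.float64(-6.1), np.float64(61.2), np.float64(6.0)), (298, np.float64(580.0), np.float64(-4.8), np.float64(63.7), np.float64(7.0)), (302, np.float64(582.9), np.float64(-4.8), np.float64(63.6), np.float64(5.6)), (306, np.float64(585.7), np.float64(-3.7), np.float64(65.8), np.float64(6.5)), (310, np.float64(588.6), np.float64(-3.6), np.float64(66.1), np.float64(5.5)), (314, np.float64(591.9), np.float64(-5.7), np.float64(61.9), np.float64(0.3))]
((0.5771062970161438, 0.0370953232049942), (0.17157424986362457, 0.1703062802553177), 2.5596656799316406) [ 0.48787002 -0.05103914  0.01396975] [0.66423334 0.12575073 0.09642245]
```

View pics/w1c.png

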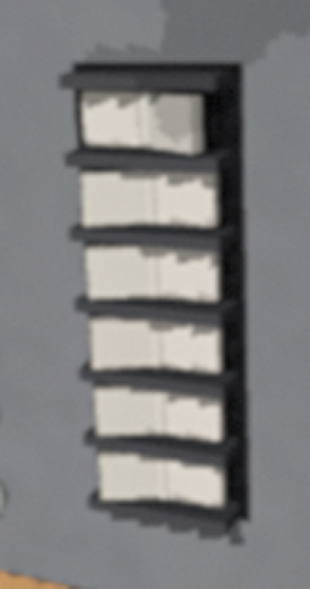

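play_rows(commands=[[0,0,-0.02,0],[-0.038,-0.018,-0.01,0],[-0.038,-0.018,-0.01,0],[-0.038,-0.018,-0.01,0],[-0.038,-0.018,-0.01,0],[-0.038,-0.018,-0.006,0],[-0.038,-0.018,0,0],[-0.04,-0.019,0,0],[0,0,0,0],[0,0,0,0]])

```text
t: 4.0
eef_pos: [0.444, -0.2344, 0.3914]
tool_rot: [0.001, 0.708, 0.706, 0.0]
contact_force: [0.5, 0.9, 0.8]
gripper_width: 0.997
```

Run:
```python
from h import *
delta([.4445,-.234,.285]); c=cam("wrist"); save(c,"w2"); P=cloud(c)
m=(np.abs(P[...,2]-.055)<.006)&(np.hypot(P[...,0]-.444,P[...,1]+.234)<.05); print(m.sum(),cv2.minAreaRect(P[m][:,:2].astype(np.float32)))
m=(P[...,2]>.1)&(np.hypot(P[...,0]-.444,P[...,1]+.234)<.02)&(P[...,2]<.16)
for a in np.arange(.1,.16,.01):
    k=m&(np.abs(P[...,2]-a)<.005); print(a,k.sum(),P[k].mean(0).round(4),P[k].min(0).round(4),P[k].max(0).round(4))
```

```text
t 4.0 pos [ 0.444  -0.2344  0.3914] jaw deg -0.16 zaxis [ 1.e-03 -6.e-04 -1.e+00] shift [0.0005 0.0004 0.1064]
3827 ((0.44615644216537476, -0.2329324185848236), (0.060209061950445175, 0.060627780854701996), 14.395492553710938)
0.1 21 [ 0.4464 -0.2289  0.1025] [ 0.4418 -0.2316  0.1001] [ 0.4511 -0.2279  0.1049]
0.11 50 [ 0.446  -0.229   0.1098] [ 0.4418 -0.2314  0.1053] [ 0.451  -0.2277  0.115 ]
0.12 53 [ 0.4464 -0.2289  0.1203] [ 0.4419 -0.2324  0.1153] [ 0.4512 -0.2278  0.125 ]
0.13 56 [ 0.4463 -0.229   0.1301] [ 0.4419 -0.2316  0.1256] [ 0.4511 -0.2279  0.1346]
0.13999999999999999 69 [ 0.4462 -0.2289  0.1402] [ 0.4414 -0.2325  0.1353] [ 0.4509 -0.2275  0.145 ]
0.14999999999999997 165 [ 0.4463 -0.2314  0.1528] [ 0.4408 -0.2387  0.1453] [ 0.4516 -0.2273  0.155 ]
```

View pics/w2.png

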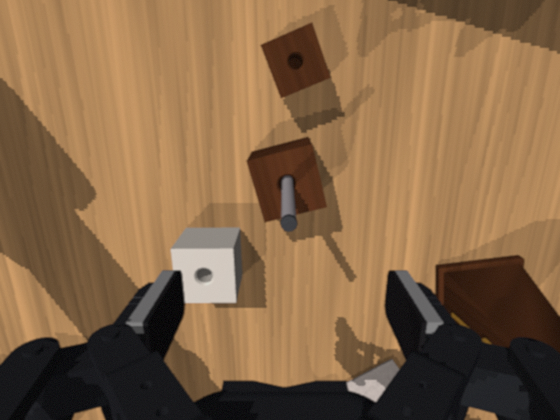

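play_rows(commands=[[0.001,0.0015,0.04,0],[0,0,0.04,0],[0,0,0.026,0],[0,0,0,0],[0,0,0,0]], claw=0.085, force=60)

```text
t: 4.55
eef_pos: [0.4469, -0.2314, 0.2853]
tool_rot: [-0.0, 0.706, 0.708, 0.0]
contact_force: [0.1, -0.3, 0.1]
gripper_width: 0.992
```

play_rows(commands=[[0,0,0,0],[0,0,0,0],[0,0,0,0],[0,0,0,0],[0,0,0,0],[0,0,0,0],[0,0,0,0],[0,0,0,0]], claw=0, force=60)

```text
t: 5.35
eef_pos: [0.4462, -0.2326, 0.2851]
tool_rot: [0.0, 0.706, 0.708, 0.0]
contact_force: [0.8, 0.3, 4.8]
gripper_width: 0.098
```

Run:
```python
from h import *
delta([.4445,-.234,.285]);c=cam("wrist"); save(c,"w3"); print(sensors.get_obs()["gripper_width"],sensors.get_obs()["contact_force"])
```

```text
t 5.35 pos [ 0.4462 -0.2326  0.2851] jaw deg 0.11 zaxis [ 9.e-04 -4.e-04 -1.e+00] shift [-0.0014 -0.0017  0.0001]
0.10000358464672242 [ 0.08327906 -0.02349062  4.38932611]
```

View pics/w3.png

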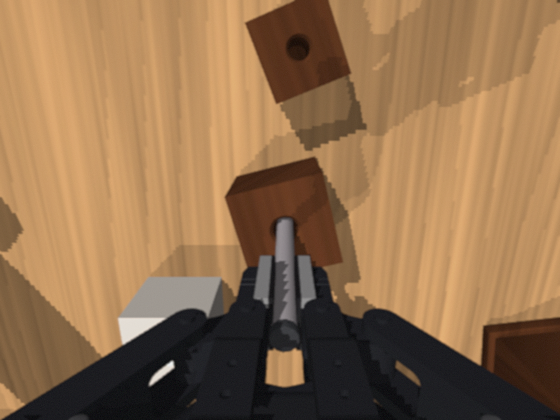

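play_rows(commands=[[0,0,-0.01,0],[0,0,-0.02,0],[0,0,-0.03,0],[0,0,-0.03,0],[0,0,-0.03,0],[0,0,0,0],[0,0,0,0],[0,0,0,0]])

```text
t: 6.2
eef_pos: [0.4452, -0.2324, 0.4037]
tool_rot: [-0.001, 0.706, 0.708, -0.0]
contact_force: [-0.2, -0.6, -1.3]
gripper_width: 0.099
```

Run:
```python
from h import *
o,T=pose();delta([.5795,.078,.405]);c=cam("wrist"); save(c,"w4"); print(o["gripper_width"],o["contact_force"])
P=cloud(c); Q=(P-T[:3,3])@T[:3,:3]
m=(np.abs(Q[...,0])<.03)&(np.abs(Q[...,1])<.03)&(Q[...,2]>.17)&(Q[...,2]<.30)
for a in np.arange(.17,.30,.01):
    k=m&(np.abs(Q[...,2]-a)<.005)
    if k.sum(): print(round(a,3),k.sum(),Q[k].min(0).round(4),Q[k].max(0).round(4))
```

```text
t 6.2 pos [ 0.4452 -0.2324  0.4037] jaw deg 0.1 zaxis [-2.1e-03  9.0e-04 -1.0e+00] shift [ 0.3102  0.1348 -0.0013]
0.09860550092616936 [-0.20718645 -0.60823938 -1.25320334]
0.17 95 [ 0.0025 -0.0109  0.17  ] [0.0116 0.0037 0.1748]
0.18 169 [ 0.0022 -0.0047  0.175 ] [0.0052 0.0036 0.1849]
0.19 163 [ 0.001  -0.0049  0.1851] [0.0052 0.0044 0.195 ]
0.2 133 [-1.000e-04 -5.200e-03  1.951e-01] [0.0051 0.0045 0.2049]
0.21 123 [-1.000e-04 -5.400e-03  2.051e-01] [0.0051 0.0043 0.215 ]
0.22 102 [ 1.000e-04 -5.000e-03  2.151e-01] [0.0051 0.0045 0.225 ]
0.23 92 [ 0.001  -0.0052  0.2254] [0.005  0.0041 0.2349]
0.24 80 [ 0.0005 -0.0053  0.235 ] [0.005  0.0043 0.2446]
0.25 25 [ 0.0009 -0.0049  0.2451] [0.0046 0.0043 0.2547]
0.26 31 [ 0.0008 -0.0031  0.255 ] [0.003  0.0025 0.2646]
0.27 33 [ 0.0005 -0.0032  0.2651] [0.0031 0.002  0.2738]
0.28 17 [ 1.000e-04 -3.200e-03  2.752e-01] [0.0031 0.002  0.28  ]
```

View pics/w4.png

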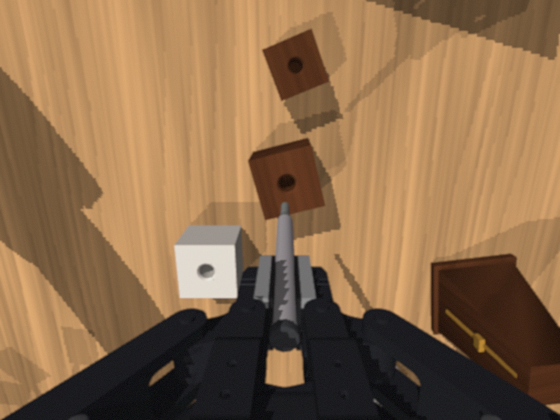

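play_rows(commands=[[0.02,0.009,0,0],[0.039,0.017,0,0],[0.039,0.017,0,0],[0.039,0.017,0,0],[0.039,0.017,0,0],[0.039,0.017,0,0],[0.039,0.017,0,0],[0.036,0.015,0,0],[0.021,0.009,0,0],[0,0,0,0],[0,0,0,0],[0,0,0,0]])

```text
t: 7.45
eef_pos: [0.58, 0.0773, 0.4038]
tool_rot: [-0.0, 0.707, 0.707, -0.001]
contact_force: [-0.7, -0.3, -0.1]
gripper_width: 0.1
```

Run:
```python
from h import *
o,T=pose();delta([.58,.079,.372]);c=cam("wrist"); save(c,"w5"); print(o["gripper_width"],o["contact_force"])
cv2.imwrite("pics/w5c.png",cv2.resize(c["frame"][110:260,220:360],None,fx=4,fy=4,interpolation=cv2.INTER_CUBIC))
```

```text
t 7.45 pos [0.58   0.0773 0.4038] jaw deg 0.01 zaxis [-0.0018 -0.0011 -1.    ] shift [0.0018 0.     0.0318]
0.09951334803902452 [-0.66568335 -0.33192608 -0.09072899]
```

View pics/w5c.png

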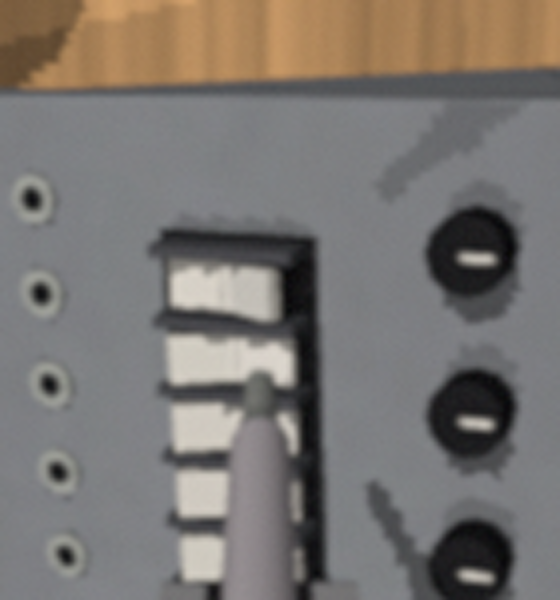

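play_rows(commands=[[0.002,0,0.01,0],[0,0,0.02,0],[0,0,0.01,0],[0,0,0,0],[0,0,0,0]])

```text
t: 8.0
eef_pos: [0.5804, 0.0805, 0.3647]
tool_rot: [-0.0, 0.707, 0.708, -0.0]
contact_force: [0.6, 0.1, -0.3]
gripper_width: 0.1
```

Run:
```python
from h import *
o,T=pose();delta([.58,.079,.345]);c=cam("wrist"); save(c,"w6"); print(o["gripper_width"],o["contact_force"])
P=cloud(c); Q=(P-T[:3,3])@T[:3,:3]
m=(np.abs(Q[...,0])<.03)&(np.abs(Q[...,1])<.03)&(Q[...,2]>.255)&(Q[...,2]<.284)
m&=np.arange(560)[None]<300
for a in (.26,.27,.28):
    k=m&(np.abs(Q[...,2]-a)<.005); print(a,k.sum(),P[k].min(0).round(4),P[k].max(0).round(4),np.argwhere(k).min(0),np.argwhere(k).max(0))
cv2.imwrite("pics/w6c.png",cv2.resize(c["frame"][110:260,220:360],None,fx=4,fy=4,interpolation=cv2.INTER_CUBIC))
for v in range(142,166,4):
    print(v,[(u,*(P[v,u]*1000).round(1)) for u in range(262,300,4)])
```

```text
t 8.0 pos [0.5804 0.0805 0.3647] jaw deg 0.09 zaxis [-2.e-04  0.e+00 -1.e+00] shift [-0.0015 -0.0003  0.0197]
0.0998253657493151 [ 0.60582839  0.05139891 -0.25410287]
0.26 29 [0.5772 0.0814 0.1   ] [0.5828 0.0834 0.1092] [208 281] [214 289]
0.27 33 [0.5771 0.0808 0.0901] [0.5823 0.0833 0.0997] [204 281] [210 288]
0.28 16 [0.5771 0.0807 0.0853] [0.5823 0.0833 0.0892] [202 281] [206 288]
142 [(262, np.float64(560.7), np.float64(121.6), np.float64(40.4)), (266, np.float64(564.2), np.float64(121.9), np.float64(42.3)), (270, np.float64(567.5), np.float64(121.8), np.float64(41.4)), (274, np.float64(570.9), np.float64(122.1), np.float64(44.0)), (278, np.float64(574.2), np.float64(122.2), np.float64(44.3)), (282, np.float64(577.5), np.float64(122.5), np.float64(46.9)), (286, np.float64(580.8), np.float64(122.4), np.float64(46.4)), (290, np.float64(584.0), np.float64(122.8), np.float64(48.9)), (294, np.float64(587.2), np.float64(123.0), np.float64(50.4)), (298, np.float64(590.5), np.float64(122.9), np.float64(49.8))]
146 [(262, np.float64(561.4), np.float64(119.8), np.float64(51.0)), (266, np
[... 2398 characters left out ...]
), (298, np.float64(590.2), np.float64(112.2), np.float64(62.9))]
162 [(262, np.float64(561.0), np.float64(106.3), np.float64(48.5)), (266, np.float64(564.4), np.float64(106.7), np.float64(51.1)), (270, np.float64(567.8), np.float64(107.0), np.float64(52.2)), (274, np.float64(571.1), np.float64(107.4), np.float64(54.2)), (278, np.float64(574.4), np.float64(107.7), np.float64(56.0)), (282, np.float64(577.6), np.float64(107.8), np.float64(56.5)), (286, np.float64(580.8), np.float64(108.1), np.float64(58.2)), (290, np.float64(584.0), np.float64(108.6), np.float64(60.5)), (294, np.float64(587.1), np.float64(108.9), np.float64(61.9)), (298, np.float64(590.2), np.float64(109.1), np.float64(63.1))]
```

View pics/w6c.png

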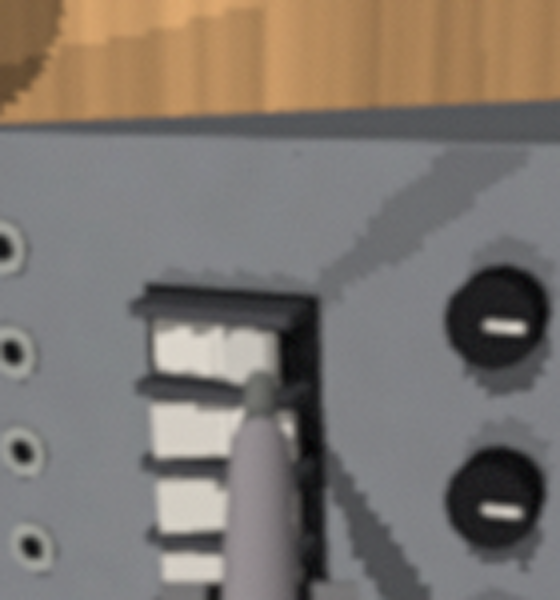

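Run:
```python
import pickle
from h import *
c=pickle.load(open("w6.pkl","rb")); P=cloud(c); 
for v in range(182,212,2): print(v,[tuple((P[v,u]*1000).round(0).astype(int)) for u in (258,262,266,272,276,279)])
u=266
```

```text
182 [(np.int64(557), np.int64(89), np.int64(47)), (np.int64(561), np.int64(90), np.int64(50)), (np.int64(564), np.int64(90), np.int64(52)), (np.int64(569), np.int64(91), np.int64(55)), (np.int64(573), np.int64(91), np.int64(55)), (np.int64(575), np.int64(91), np.int64(57))]
184 [(np.int64(558), np.int64(89), np.int64(54)), (np.int64(561), np.int64(89), np.int64(55)), (np.int64(564), np.int64(89), np.int64(56)), (np.int64(569), np.int64(90), np.int64(57)), (np.int64(573), np.int64(90), np.int64(57)), (np.int64(575), np.int64(90), np.int64(57))]
186 [(np.int64(558), np.int64(89), np.int64(60)), (np.int64(561), np.int64(89), np.int64(62)), (np.int64(565), np.int64(89), np.int64(62)), (np.int64(570), np.int64(90), np.int64(63)), (np.int64(573), np.int64(90), np.int64(64)), (np.int64(575), np.int64(90), np.int64(64))]
188 [(np.int64(558), np.int64(87), np.int64(61)), (np.int64(561), np.int64(87), np.int64(60)), (np.int64(565), np.int64(88), np.int64(63)), (np.int64(570), np.int64(88), np.int64(65)), (np.int64(573), np.int64(89), np.int64(67)), (np.int64(575), np.int64(89), np.int64(67))]

[... 2324 characters left out ...]
 np.int64(62)), (np.int64(569), np.int64(73), np.int64(62)), (np.int64(573), np.int64(72), np.int64(62)), (np.int64(575), np.int64(72), np.int64(62))]
208 [(np.int64(558), np.int64(70), np.int64(59)), (np.int64(561), np.int64(71), np.int64(62)), (np.int64(564), np.int64(71), np.int64(62)), (np.int64(570), np.int64(72), np.int64(65)), (np.int64(573), np.int64(72), np.int64(65)), (np.int64(575), np.int64(72), np.int64(67))]
210 [(np.int64(558), np.int64(68), np.int64(60)), (np.int64(561), np.int64(68), np.int64(60)), (np.int64(564), np.int64(68), np.int64(60)), (np.int64(569), np.int64(70), np.int64(65)), (np.int64(573), np.int64(70), np.int64(66)), (np.int64(575), np.int64(71), np.int64(67))]
```

play_rows(commands=[[-0.0005,0,0.005,0],[0,0,0.004,0],[0,0,0.001,0],[0,0,0.001,0],[0,0,0.001,0],[0,0,0.001,0],[0,0,0,0]])

```text
t: 8.75
eef_pos: [0.5804, 0.0803, 0.3519]
tool_rot: [0.0, 0.706, 0.708, 0.0]
contact_force: [0.8, 0.4, 1.0]
gripper_width: 0.098
```

play_rows(commands=[[0,0,0.001,0],[0,0,0.001,0],[0,0,0,0]])

```text
t: 9.05
eef_pos: [0.5809, 0.0803, 0.3504]
tool_rot: [0.001, 0.706, 0.708, 0.001]
contact_force: [2.5, 0.1, 3.7]
gripper_width: 0.101
```

play_rows(commands=[[0,0,0.001,0],[0,0,0.001,0],[0,0,0,0]])

```text
t: 9.35
eef_pos: [0.5813, 0.0803, 0.3486]
tool_rot: [0.001, 0.706, 0.708, 0.002]
contact_force: [2.7, -1.1, 5.3]
gripper_width: 0.099
```

play_rows(commands=[[0,0,0.001,0],[0,0,0.001,0],[0,0,0,0]])

```text
t: 9.65
eef_pos: [0.58, 0.0801, 0.3454]
tool_rot: [-0.0, 0.706, 0.708, -0.0]
contact_force: [-0.4, 0.6, 1.0]
gripper_width: 0.097
```

play_rows(commands=[[0,0,0.001,0],[0,0,0,0]])

```text
t: 9.85
eef_pos: [0.5799, 0.0802, 0.3445]
tool_rot: [-0.0, 0.706, 0.708, -0.001]
contact_force: [-0.3, 0.4, 3.3]
gripper_width: 0.099
```

play_rows(commands=[[0,0,0.0005,0],[0,0,0,0]])

```text
t: 10.05
eef_pos: [0.58, 0.0803, 0.3443]
tool_rot: [-0.0, 0.706, 0.708, -0.0]
contact_force: [-0.3, -0.2, 6.8]
gripper_width: 0.101
```

play_rows(commands=[[0,0,0.0005,0],[0,0,0,0]])

```text
t: 10.25
eef_pos: [0.5801, 0.0804, 0.3442]
tool_rot: [-0.0, 0.706, 0.708, -0.0]
contact_force: [-0.6, -1.2, 8.9]
gripper_width: 0.099
```

Run:
```python
from h import *
o,T=pose();c=cam("wrist"); save(c,"w7"); print(o["contact_force"])
cv2.imwrite("pics/w7c.png",cv2.resize(c["frame"][150:290,220:360],None,fx=4,fy=4,interpolation=cv2.INTER_CUBIC))
```

```text
[-0.55086252 -1.23420417  8.92305954]
```

View pics/w7c.png

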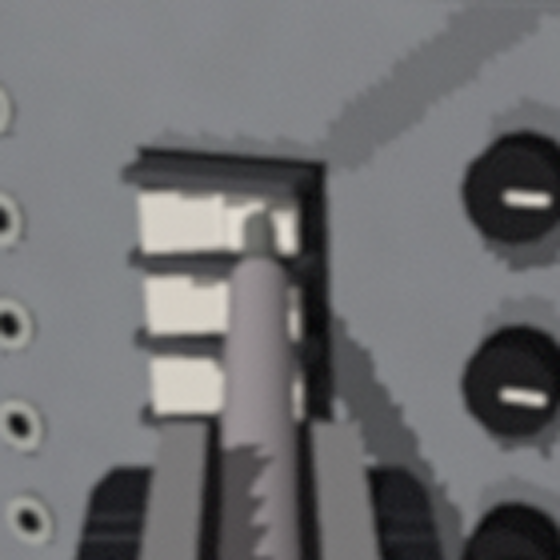

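play_rows(commands=[[0,0,0.0005,0],[0,0,0,0]])

```text
t: 10.5
eef_pos: [0.5802, 0.0804, 0.344]
tool_rot: [0.0, 0.706, 0.708, -0.0]
contact_force: [-1.1, -0.5, 11.0]
gripper_width: 0.094
```

play_rows(commands=[[0,0,-0.002,0],[0,0,-0.005,0],[0,0,-0.015,0],[0,0,-0.03,0],[0,0,-0.015,0],[0,0,0,0],[0,0,0,0]])

```text
t: 11.2
eef_pos: [0.5801, 0.0801, 0.41]
tool_rot: [0.0, 0.707, 0.708, -0.0]
contact_force: [0.3, -1.1, -1.0]
gripper_width: 0.098
```

Run:
```python
from h import *
o,T=pose();delta([.446,-.233,.41]);c=cam("wrist"); save(c,"w8"); print(o["contact_force"])
P=cloud(c); Q=(P-T[:3,3])@T[:3,:3]
m=(np.abs(Q[...,0])<.02)&(np.abs(Q[...,1])<.02)
for a in np.arange(.2,.29,.01):
    k=m&(np.abs(Q[...,2]-a)<.005)
    if k.sum(): print(round(a,3),k.sum(),Q[k].min(0).round(4),Q[k].max(0).round(4))
cv2.imwrite("pics/w8c.png",cv2.resize(c["frame"][110:260,220:360],None,fx=4,fy=4,interpolation=cv2.INTER_CUBIC))
```

```text
t 11.2 pos [0.5801 0.0801 0.41  ] jaw deg 0.09 zaxis [-0.e+00 -3.e-04 -1.e+00] shift [-3.128e-01 -1.346e-01  1.000e-04]
[ 0.34308048 -1.1436805  -1.02516211]
0.2 133 [-0.     -0.0055  0.195 ] [0.0051 0.0044 0.2049]
0.21 123 [ 0.0005 -0.0054  0.2051] [0.0052 0.0043 0.2149]
0.22 104 [-1.00e-04 -5.50e-03  2.15e-01] [0.005  0.0044 0.2249]
0.23 93 [ 0.0013 -0.0052  0.2251] [0.005  0.0041 0.235 ]
0.24 82 [ 1.000e-04 -5.500e-03  2.351e-01] [0.005  0.0043 0.2449]
0.25 26 [ 0.0019 -0.0042  0.245 ] [0.0044 0.0037 0.2549]
0.26 30 [ 0.0009 -0.003   0.2563] [0.0029 0.0019 0.2646]
0.27 32 [ 0.001  -0.0032  0.2657] [0.0027 0.002  0.275 ]
0.28 17 [ 0.0007 -0.0032  0.2752] [0.0027 0.002  0.2808]
```

View pics/w8c.png

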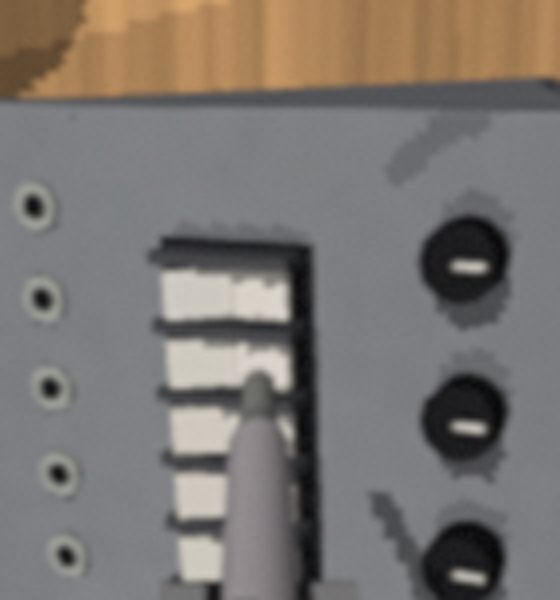

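play_rows(commands=[[-0.02,-0.009,0,0],[-0.039,-0.017,0,0],[-0.039,-0.017,0,0],[-0.039,-0.017,0,0],[-0.039,-0.017,0,0],[-0.039,-0.017,0,0],[-0.039,-0.017,0,0],[-0.036,-0.015,0,0],[-0.023,-0.008,0,0],[0,0,0,0],[0,0,0,0],[0,0,0,0]])

```text
t: 12.45
eef_pos: [0.4472, -0.2319, 0.4096]
tool_rot: [-0.001, 0.706, 0.708, 0.0]
contact_force: [-0.5, 0.0, -0.2]
gripper_width: 0.104
```

Run:
```python
from h import *
import pickle
o,T=pose();delta([.4465,-.2328,.345]);c=cam("wrist"); save(c,"w9"); P=cloud(c)
m=(np.abs(P[...,2]-.055)<.006)&(np.hypot(P[...,0]-.444,P[...,1]+.234)<.05); print(m.sum(),cv2.minAreaRect(P[m][:,:2].astype(np.float32)))
c=pickle.load(open("w8.pkl","rb")); P=cloud(c)
for v in (181,184,200): print(v,[tuple((P[v,u]*1000).round(0).astype(int).tolist()) for u in range(260,294,3)])
```

```text
t 12.45 pos [ 0.4472 -0.2319  0.4096] jaw deg 0.21 zaxis [-7.e-04  1.e-03 -1.e+00] shift [-0.001  -0.0006  0.0646]
3604 ((0.4462141692638397, -0.23304904997348785), (0.06012202426791191, 0.06072907894849777), 14.312578201293945)
181 [(555, 77, 45), (559, 82, 63), (562, 82, 62), (565, 82, 62), (568, 82, 63), (570, 82, 62), (573, 82, 62), (576, 82, 62), (579, 82, 65), (582, 82, 65), (584, 83, 66), (587, 82, 62)]
184 [(555, 75, 46), (559, 79, 62), (562, 78, 60), (565, 79, 61), (568, 78, 60), (570, 79, 62), (573, 79, 62), (576, 79, 64), (579, 79, 63), (582, 80, 66), (584, 80, 65), (587, 79, 62)]
200 [(555, 58, 45), (559, 63, 62), (562, 63, 62), (565, 63, 61), (567, 63, 60), (570, 63, 61), (573, 63, 61), (576, 63, 62), (579, 63, 63), (582, 64, 65), (585, 64, 66), (587, 63, 62)]
```

View pics/w9.png

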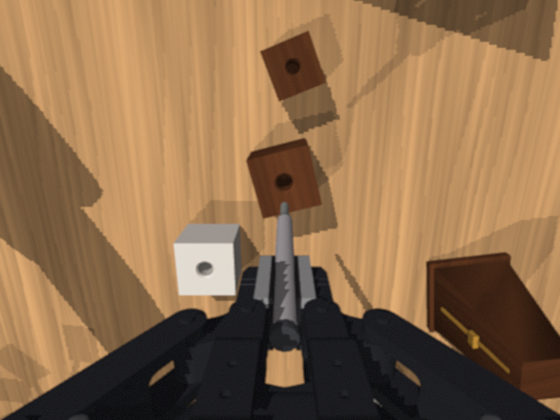

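play_rows(commands=[[-0.001,-0.0005,0.03,0],[0,0,0.03,0],[0,0,0.007,0],[0,0,0,0],[0,0,0.01,0],[0,0,0.01,0],[0,0,0.01,0],[0,0,0,0]])

```text
t: 13.3
eef_pos: [0.4459, -0.2339, 0.3119]
tool_rot: [-0.001, 0.706, 0.708, -0.0]
contact_force: [-0.1, 0.1, -1.0]
gripper_width: 0.099
```

play_rows(commands=[[0,0,0.01,0],[0,0,0.01,0],[0,0,0.004,0],[0,0,0.002,0],[0,0,0,0],[0,0,0,0]])

```text
t: 13.9
eef_pos: [0.4465, -0.2341, 0.2874]
tool_rot: [0.0, 0.706, 0.708, 0.0]
contact_force: [0.1, 0.1, -0.4]
gripper_width: 0.095
```

play_rows(commands=[[0,0,0.001,0],[0,0,0.0005,0],[0,0,0,0]])

```text
t: 14.2
eef_pos: [0.4464, -0.2341, 0.2858]
tool_rot: [0.0, 0.706, 0.708, 0.0]
contact_force: [0.1, 0.6, 0.2]
gripper_width: 0.095
```

play_rows(commands=[[0,0,0.0005,0],[0,0,0,0]])

```text
t: 14.4
eef_pos: [0.4464, -0.234, 0.2852]
tool_rot: [-0.0, 0.706, 0.708, -0.0]
contact_force: [0.0, 0.9, -0.6]
gripper_width: 0.102
```

play_rows(commands=[[0,0,0.0005,0],[0,0,0,0]])

```text
t: 14.6
eef_pos: [0.4465, -0.2341, 0.2851]
tool_rot: [0.0, 0.706, 0.708, -0.0]
contact_force: [-0.6, 1.7, 4.7]
gripper_width: 0.097
```

play_rows(commands=[[0,0,0,0],[0,0,0,0],[0,0,0,0],[0,0,0,0],[0,0,0,0],[0,0,0,0],[0,0,0,0],[0,0,0,0]], claw=0.085)

```text
t: 15.4
eef_pos: [0.4464, -0.234, 0.2847]
tool_rot: [0.0, 0.706, 0.708, 0.0]
contact_force: [0.3, 0.1, -0.1]
gripper_width: 0.996
```

play_rows(commands=[[0,0,-0.01,0],[0,0,-0.03,0],[0,0,-0.04,0],[0,0,-0.03,0],[0,0,0,0],[0,0,0,0]])

```text
t: 16.0
eef_pos: [0.4464, -0.234, 0.3957]
tool_rot: [0.001, 0.706, 0.708, 0.0]
contact_force: [-1.1, 0.7, -0.3]
gripper_width: 0.991
```

Run:
```python
from h import *
delta([.571,.04,.325]); c=cam("wrist"); save(c,"w10"); P=cloud(c)
m=(P[...,2]>.1)&(np.hypot(P[...,0]-.444,P[...,1]+.234)<.02)&(P[...,2]<.2)
for a in np.arange(.1,.17,.01):
    k=m&(np.abs(P[...,2]-a)<.005)
    if k.sum(): print(a,k.sum(),P[k].min(0).round(4),P[k].max(0).round(4))
```

```text
t 16.0 pos [ 0.4464 -0.234   0.3957] jaw deg 0.1 zaxis [ 0.0016 -0.0012 -1.    ] shift [0.2739 0.125  0.0705]
0.1 21 [ 0.4411 -0.2336  0.1007] [ 0.4505 -0.2292  0.1049]
0.11 45 [ 0.4412 -0.2332  0.1052] [ 0.4504 -0.2292  0.1146]
0.12 55 [ 0.4413 -0.2345  0.115 ] [ 0.451  -0.2291  0.1243]
0.13 57 [ 0.4415 -0.2331  0.1251] [ 0.4509 -0.2291  0.1348]
0.13999999999999999 66 [ 0.4411 -0.2339  0.1351] [ 0.4507 -0.229   0.1448]
0.14999999999999997 167 [ 0.4407 -0.2397  0.1451] [ 0.451 -0.229  0.155]
0.15999999999999998 98 [ 0.4407 -0.2384  0.155 ] [ 0.451  -0.2287  0.1565]
```

View pics/w10.png

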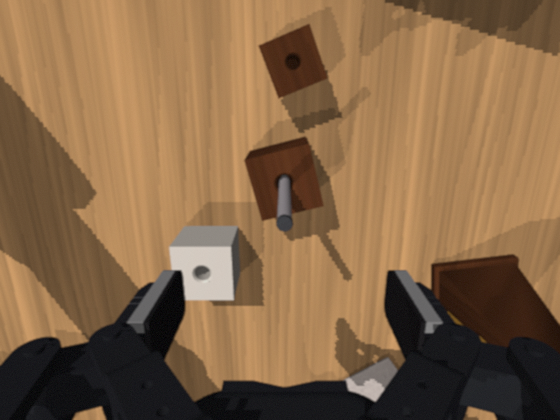

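Stylus stands upright with its cap at 0.155 m, as at the start. I have time for one unobstructed look at the rockers.

play_rows(commands=[[0.039,0.018,0,0],[0.039,0.018,0,0],[0.039,0.018,0,0],[0.039,0.018,0,0],[0.039,0.018,0,0],[0.039,0.018,0,0],[0.039,0.017,0.02,0],[0,0,0.03,0],[0,0,0.02,0],[0,0,0,0],[0,0,0,0]])

```text
t: 17.15
eef_pos: [0.5706, 0.0391, 0.324]
tool_rot: [-0.001, 0.706, 0.708, -0.001]
contact_force: [1.0, -0.2, 0.0]
gripper_width: 0.994
```

Run:
```python
from h import *
o,T=pose(); print(o["t"],T[:3,3]); c=cam("wrist"); save(c,"w11"); P=cloud(c)
cv2.imwrite("pics/w11c.png",cv2.resize(c["frame"][110:300,220:360],None,fx=3.1,fy=3.1,interpolation=cv2.INTER_CUBIC))
t=cam("top"); save(t,"top1")
```

```text
17.15 [0.57062043 0.03905538 0.32399611]
```

View pics/w11c.png

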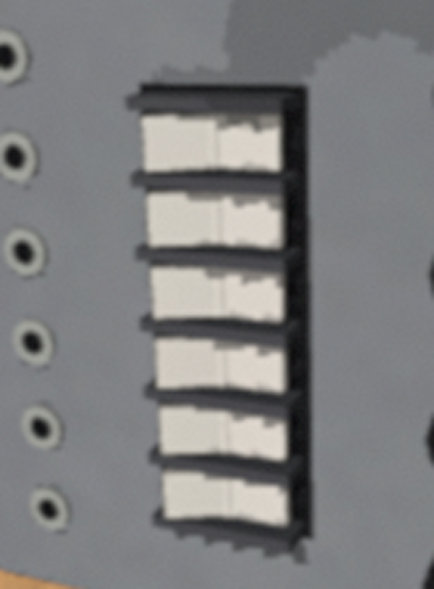

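View pics/top1.png

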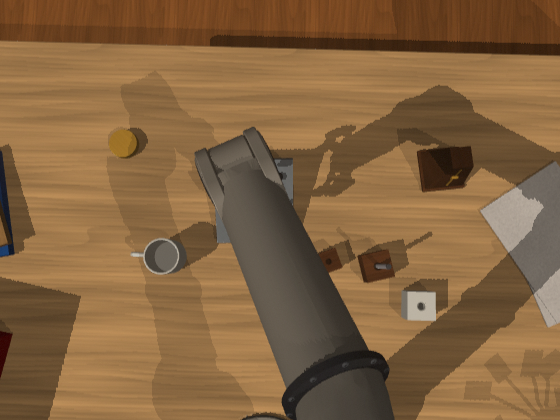

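Run:
```python
import pickle
from h import *
c=pickle.load(open("w11.pkl","rb")); P=cloud(c)
yaw=np.radians(2.6); u=np.array([np.cos(yaw),np.sin(yaw)]); w=np.array([-u[1],u[0]])
X=(P[...,:2]-[.576,.0371])@u; Y=(P[...,:2]-[.576,.0371])@w; Z=P[...,2]
a=np.radians(25); S=X*np.cos(a)+(Z-.055)*np.sin(a); N=-X*np.sin(a)+(Z-.055)*np.cos(a)
for k in range(6):
    y0=-.0425+.017*k; b=(np.abs(Y-y0)<.004)
    r=[]
    for lo,hi in ((-.0135,-.002),(.002,.0125)):
        m=b&(S>lo)&(S<hi)&(N>.002); p=np.polyfit(S[m],N[m],1); r+= [m.sum(),p[0].round(3),(np.polyval(p,np.sign(lo)*.01)*1000).round(2)]
    print(k,r)
```

```text
0 [np.int64(157), np.float64(-0.461), np.float64(11.39), np.int64(129), np.float64(-0.051), np.float64(6.14)]
1 [np.int64(164), np.float64(-0.478), np.float64(11.46), np.int64(141), np.float64(-0.046), np.float64(6.17)]
2 [np.int64(179), np.float64(-0.426), np.float64(11.32), np.int64(215), np.float64(1.648), np.float64(54.59)]
3 [np.int64(208), np.float64(3.943), np.float64(10.87), np.int64(1721), np.float64(3.779), np.float64(155.26)]
4 [np.int64(198), np.float64(-0.46), np.float64(11.48), np.int64(167), np.float64(-0.033), np.float64(6.18)]
5 [np.int64(212), np.float64(-0.48), np.float64(11.71), np.int64(179), np.float64(-0.047), np.float64(5.97)]
```

```bash
python3 -c "
from h import *
print(bot.hand_in())"
```

```text
the job is handed in; nothing more can be done
None
```

The odd rocker was the one at the box's +y end, with its upper half standing up. I pressed it fully over with the stylus tip, put the stylus back in its hole, let go, and handed the job in at about 17 s. No verdict came back.

**Press force:** the highest reading between move steps was about 11 N. The state is only reported at the end of each call, so any brief peak within a step would not show.

**Rockers:** the pressed rocker's two halves measured slopes of -0.48 and -0.05 off the face. Rockers 0, 1 and 4 measured -0.46 to -0.48 and -0.03 to -0.05, so they agree. My slope fit failed for both halves of rocker 3 and the upper half of rocker 2, spoiled by bad depth pixels. Those two are checked only by the close-up picture, where all six look alike.

**Stylus:** I lowered it until it met the hole floor at about 5 N and released it. It stands upright with its cap at about 0.155–0.156 m, as at the start.

**Bystanders:** the mug, metronome and tin look unmoved in the final top-camera picture.

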